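# Set up a wooden strip on bearers for sanding

### The arm

A 6-joint arm with a two-finger parallel gripper is mounted at the origin on a cart in front of the work surface, level with it; the furniture and walls round the work are solid. World frame = base frame: x ahead of the robot, y to its left, z up, the work surface at z = 0. Lengths are in mm, angles in rad, forces in N, time in s.
With the tool pointing down it reaches from about 300 to 850 mm from the base axis. Payload 5.4 kg.
Tool frame: the origin (TCP) lies between the finger pads; the fingertips stand 14 mm ahead of it and the grasp point (between the pads) lies 5 mm behind it; z points along the fingers, y is the direction in which the jaws open and shut (so a half turn about z gives the same grasp; the last joint's range is limited). The gripper opens to 85 mm and grips with 20 to 120 N. Pads are 22 mm wide; open, the fingers measure 114 mm over their backs; the gripper's body (76 mm by 85 mm) begins 54 mm behind the grasp point. The pads swing forward as they close: fully open they stand 13 mm farther back than shut.
Start: joints at [-1.494, 0.158, 1.597, -0, 1.386, -0.21], TCP at [162.635, -551.504, 245.299] pointing down, gripper open.
Joint ranges: [-2.91, 2.91], [-0.94, 2.29], [0.18, 2.7], [-1.29, 4.43], [0.17, 2.64], [-3, 3]. Speed limits (rad/s): [2.57, 2.57, 3.14, 3.14, 3.14, 3.14].

### API

Orientations are given as [roll, pitch, yaw] about the fixed x, y, z axes, in that order (R = Rz(yaw) Ry(pitch) Rx(roll)).
In Python, from bench import * gives the robot as it stands. The module is installed in compiled form; this text tells all that it offers.
- The arm moves only by the shell command python3 -m creep 'ROWS' [OPENING] [FORCE]. ROWS is JSON, a list of rows, each a list of 6 numbers: the shift along the world's x, y, z in mm, then the turn, a rotation vector about the world's x, y, z in degrees. A call has 1 to 20 rows; each row shifts and turns the pose as measured when the row begins; what a row does not reach is not made up. A row lasts 1/12 s, in which the tool goes at most 41.7 mm and 7.16 degrees, less where a joint would pass 70% of its speed; a pose out of reach is approached as far as the arm can. A call is refused whole if a number of a shift passes 41.7 or a number of a turn 7.16, either way. A call with a gripper value outside its range is refused whole. OPENING is the gripper's target within -1 to 1 (fully open at 1, half-way at 0, shut at -1), set as the call begins (- or left out, the last holds). The fingers move at their own pace and stop on an object; FORCE is the grip in N (left out, the last holds). Time passes only in rows, so rows that do not move let the fingers close. It gives the time, the measured TCP pose, the force and the opening at its end, in the units of the state.
- get_state(): the state, without advancing time (a new reading comes with each control period).
- read_camera(name): name is "scene" or "top" or "wrist"; returns a dict with "pixels" (480x640x3 uint8, blue, green, red), "z_map" (480x640 float32, mm along the optical axis (not along the pixel's ray), 0 where there is no reading), "mtx" (3x3 intrinsics, pixels), "world_to_cam" (4x4, takes a point from world to camera coordinates). Camera axes: x right, y up, looking along -z (the intrinsics and any distortion apply to the point x, -y, -z); pixel columns grow to the right and rows downward; lengths in mm; the calibration is good to about 2 mm. The wrist camera is an equidistant fisheye: a pixel r from the principal point sees the ray r / f radians off the axis. A picture is of the moment at which its call begins.
- job_done(): hands the job in, once; it reports no verdict.
The state is a dict: "clock": time; "joint_pos": joint angles; "joint_velocities": joint speeds; "effort": joint torques, N m; "eef_pos": TCP position; "tool_rot": TCP orientation; "contact_force": force on the tool from outside, world axes, zero at the start; "moment": the same for the moment, N m; "gripper_width": opening from 0.0 (shut) to 1.0 (fully open).
Only numpy, scipy, OpenCV 4.12 (cv2) and the standard library are available. Lean on these libraries where they do the work, as an engineer would, in place of code of your own. Each camera call takes 0.05 s, during which the arm holds its last target.

### The job

Set up the thin strip for sanding: on the plywood board, lay the long wooden bearer centred along the red pad and the short one centred along the blue pad, then bridge them with the thin strip, square across and centred over the board so that it sticks out equally past both bearers. Finally put the sanding block on the middle of the strip, lying lengthways along it. Do not shift or knock over the pot of screws.

Things in the scene. Friction and masses are not known exactly. Their poses are not given: they have to be found in the camera images.
- sanding_board: Fixed plywood board, 150 (x) x 200 (y) x 6 mm, lying on the table, with two coloured pads on it; its place and yaw vary. Origin at the centre of its underside (z = 0, table level); x runs across the 150 mm away from the robot, y along the 200 mm to the left, z up.
- red_pad: Red rest pad, fixed on the board, 120 (x) x 46 (y) x 3 mm, its length parallel to the board's x. Origin at the centre of its underside, on the board's top (z = 6 mm); its top is at z = 9 mm. The two pads lie 55 mm to either side of the board's centre along the board's y; which is left and which right varies.
- blue_pad: Blue rest pad, same size and axes as the red pad, fixed on the other side of the board.
- long_bearer: Loose flat wooden offcut, 40 (x) x 160 (y) x 18 (z) mm, 60 g. Origin at the centre of its underside; long axis y, z up. Lies flat behind the board, in a row of three (both bearers and the sanding block, any order) left of the upright plywood bundle, pointing roughly away from the robot. On its pad it sticks out 20 mm past each end. Other offcuts, behind the bundle, are not part of the job.
- short_bearer: Short bearer: loose flat wooden offcut, 40 (x) x 120 (y) x 18 (z) mm, about 50 g, as long as a pad; in the same row of three; otherwise like the long bearer. Origin at the centre of its underside; long axis y, z up.
- thin_strip: Thin strip: loose wooden strip, 32 (x) x 190 (y) x 12 (z) mm, about 40 g. Origin at the centre of its underside; long axis y, z up. Lies flat on the table at the front right, in front of a 98 mm high upright bundle of plywood sheets; its far end pointing aslant towards the bundle. On the bearers its underside is at z = 27 mm, its top at z = 39 mm.
- sanding_block: Sanding block: loose orange-brown block, clearly wider and thicker than the bearers, 63 (x) x 113 (y) x 34 (z) mm, 0.08 to 0.17 kg. Origin at the centre of its underside; long axis y, z up (keep it this way up). Lies in the row with the bearers, its length pointing roughly away from the robot; grasp it across its 63 mm.
- screw_pot: Bystander: loose light-coloured open pot, 65 mm across and 75 mm high, standing on the table right of the board. Origin at the centre of its underside, z up. Must stay standing where it is.

How it is judged (in metres and radians):
At the end, for the whole second after the job is handed in: Long bearer flat on the red pad, short on the blue: centred to 13 mm, along it to 0.15 rad. Strip flat on both, centred on the board to 13 mm, along its y to 0.15 rad. Sanding block flat on the strip, centred to 13 mm, lengthways to 0.17 rad. Heights to 4 mm; all at rest (horizontal distance between long_bearer and red_pad below 0.013 m and angle between the y axis of long_bearer and the x axis of red_pad, either way round below 0.15 rad and height (world z) of long_bearer between 0.005 and 0.013 m and angle between each of long_bearer, short_bearer, thin_strip, sanding_block's own z axis and vertical below 0.12 rad and horizontal distance between short_bearer and blue_pad below 0.013 m and angle between the y axis of short_bearer and the x axis of blue_pad, either way round below 0.15 rad and height (world z) of short_bearer between 0.005 and 0.013 m and horizontal distance between thin_strip and sanding_board below 0.013 m and angle between the y axis of thin_strip and the y axis of sanding_board, either way round below 0.15 rad and height (world z) of thin_strip between 0.023 and 0.031 m and horizontal distance between sanding_block and thin_strip below 0.013 m and angle between the y axis of sanding_block and the y axis of thin_strip, either way round below 0.17 rad and height (world z) of sanding_block between 0.035 and 0.043 m and linear speed of each of long_bearer, short_bearer, thin_strip, sanding_block below 0.01 m/s and angular speed of each of long_bearer, short_bearer, thin_strip, sanding_block below 0.1 rad/s); the robot touches nothing.
It fails at once if the pot of screws is shifted by more than 25 mm or tipped over (distance of screw_pot from where it was at the start of the episode above 0.025 m or angle between screw_pot's own z axis and vertical above 0.35 rad).
It also fails if it takes over 112 s, if anything falls off the work surface, if the arm or the gripper's body presses on something with over 40 N, if the wrist force passes 120 N, or if a joint passes its speed limit or range.

## Working session

There is one attempt and no reset: what is moved stays moved. The work goes in short steps, Python scripts to look and compute and a shell command to move; the robot and the scene stay as the last step left them, time stands still between calls to the robot, and variables do not carry over. Pictures are saved under pics/ and viewed, and the job is handed in when it is done.

```bash
mkdir -p pics; python3 - <<'E'
from bench import *
import cv2
s=get_state();print(s)
for n in("scene","top","wrist"):
    c=read_camera(n);cv2.imwrite(f"pics/{n}0.png",c["pixels"]);print(n,c["mtx"],c["world_to_cam"].round(3))
E
```

```text
{'clock': 0.0, 'joint_pos': array([-1.49409195e+00,  1.59038514e-01,  1.59825435e+00, -1.15517791e-05,
        1.38624233e+00, -2.10101222e-01]), 'joint_velocities': array([ 0.00131502, -0.00013109,  0.00035142,  0.00076761, -0.00062458,
        0.00016629]), 'effort': array([-9.85552360e-04, -3.96009600e+01, -3.31429517e+01, -3.55151824e-04,
        8.42746318e-03, -6.77835644e-06]), 'eef_pos': array([ 162.59079887, -550.91329926,  244.31174027]), 'tool_rot': array([-3.13969046e+00, -3.94032111e-04,  2.86807355e-01]), 'contact_force': array([-0.03192549,  0.056441  ,  0.33323514]), 'moment': array([ 0.05623211,  0.03438774, -0.01614055]), 'gripper_width': 0.9975929938950258}
scene [[503.70664109   0.         318.49327099]
 [  0.         503.70664109 238.16405722]
 [  0.           0.           1.        ]] [[-7.43000e-01 -6.70000e-01 -6.00000e-03  3.74189e+02]
 [ 2.88000e-01 -3.27000e-01  9.00000e-01 -1.99645e+02]
 [-6.05000e-01  6.67000e-01  4.35000e-01 -9.67824e+02]
 [ 0.00000e+00  0.00000e+00  0.00000e+00  1.00000e+00]]
top [[473.00907161   0.         319.85680757]
 [  0.         473.00907161 236.67128475]
 [  0.           0.           1.        ]] [[-1.18000e-01 -9.93000e-01 -2.00000e-03  4.37370e+01]
 [ 9.73000e-01 -1.15000e-01  2.02000e-01 -5.28863e+02]
 [-2.00000e-01  2.20000e-02  9.79000e-01 -8.38494e+02]
 [ 0.00000e+00  0.00000e+00  0.00000e+00  1.00000e+00]]
wrist [[371.64829954   0.         314.55453725]
 [  0.         371.64829954 235.0756855 ]
 [  0.           0.           1.        ]] [[ 2.83000e-01 -9.59000e-01 -2.00000e-03 -5.74301e+02]
 [ 9.19000e-01  2.71000e-01 -2.87000e-01  3.73940e+01]
 [ 2.76000e-01  8.00000e-02  9.58000e-01 -3.79127e+02]
 [ 0.00000e+00  0.00000e+00  0.00000e+00  1.00000e+00]]
```

View pics/top0.png

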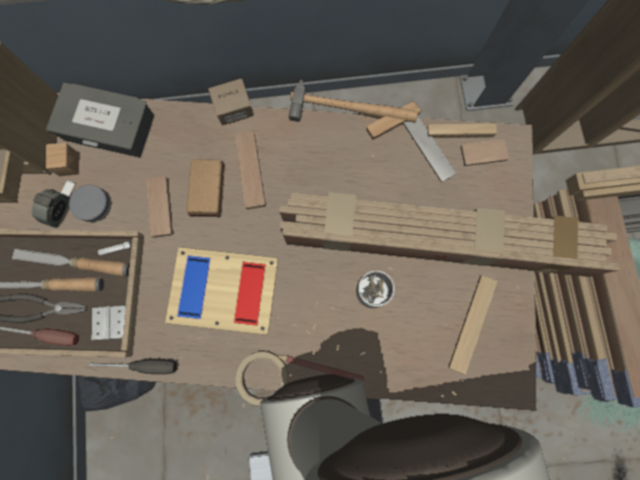

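View pics/scene0.png

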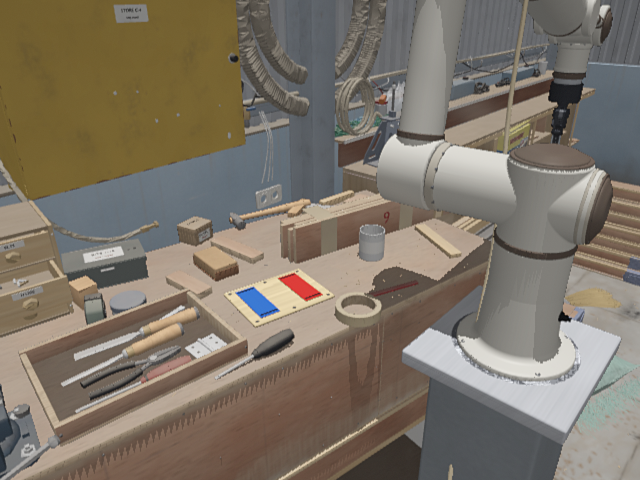

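View pics/wrist0.png

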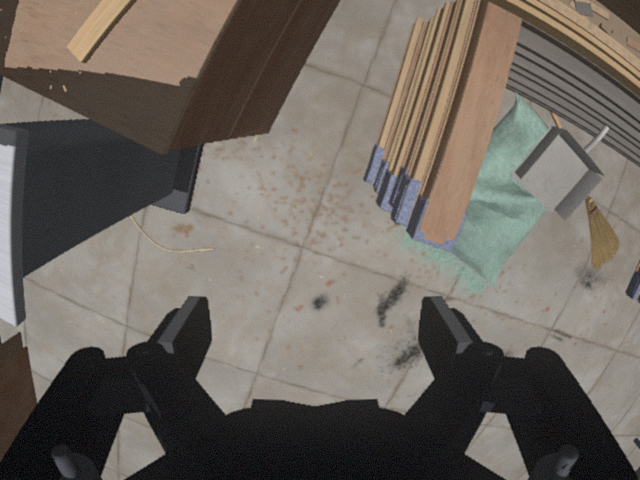

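```bash
cat > h.py <<'E'
from bench import *
import cv2, numpy as np
def world(c):
    z=c["z_map"].astype(float);K=c["mtx"];v,u=np.mgrid[0:480,0:640]
    x=(u-K[0,2])/K[0,0]*z; y=-(v-K[1,2])/K[1,1]*z
    p=np.stack([x,y,-z,np.ones_like(z)],-1)
    w=p@np.linalg.inv(c["world_to_cam"]).T
    w=w[...,:3]; w[z==0]=np.nan; return w
def cast(c,uv,h):
    K=c["mtx"];T=np.linalg.inv(c["world_to_cam"]);uv=np.asarray(uv,float).reshape(-1,2)
    d=np.stack([(uv[:,0]-K[0,2])/K[0,0],-(uv[:,1]-K[1,2])/K[1,1],-np.ones(len(uv))],-1)@T[:3,:3].T
    o=T[:3,3]; return o+d*((h-o[2])/d[:,2])[:,None]
def rect(c,mask,h):
    """biggest contour of mask, cast to plane z=h; min area rect -> centre, long, short, yaw of long axis (deg)"""
    cs,_=cv2.findContours(mask.astype(np.uint8),cv2.RETR_EXTERNAL,cv2.CHAIN_APPROX_NONE)
    k=max(cs,key=cv2.contourArea).reshape(-1,2)
    P=cast(c,k,h)[:,:2].astype(np.float32)
    (cx,cy),(a,b),t=cv2.minAreaRect(P)
    if a<b: a,b,t=b,a,t+90
    t=(t+90)%180-90
    return [round(float(q),1) for q in(cx,cy,a,b,t)]
E
python3 - <<'E'
from h import *
c=read_camera("top");w=world(c);np.save("w0.npy",w)
z=w[...,2]
for nm,(u,v),h in(("short",(159,206),18),("block",(205,187),34),("long",(250,168),18),("strip",(473,325),12)):
    print(nm,"z",z[v-2:v+3,u-2:u+3].mean(),"table z",)
    m=(abs(z-z[v-2:v+3,u-2:u+3].mean())<4).astype(np.uint8)
    m=cv2.morphologyEx(m,cv2.MORPH_OPEN,np.ones((3,3)))
    n,l=cv2.connectedComponents(m,connectivity=4)
    print(rect(c,l==l[v,u],h))
hsv=cv2.cvtColor(c["pixels"],cv2.COLOR_BGR2HSV)
H,S,V=cv2.split(hsv)
red=((H<8)|(H>172))&(S>170)&(V>80); blue=(abs(H.astype(int)-112)<12)&(S>150)
for nm,m in(("red",red),("blue",blue)):
    mm=np.zeros_like(m);mm[230:340,160:290]=m[230:340,160:290];print(nm,rect(c,mm,9))
print("table",[z[v,u] for u,v in((300,170),(320,310),(430,320),(150,250))])
pts=w[270:310,355:396].reshape(-1,3);pts=pts[pts[:,2]>60];print("pot",pts.min(0),pts.max(0))
b=w[190:275,278:350].reshape(-1,3);b=b[b[:,2]>80];print("bundle",b.min(0),b.max(0))
E
```

```text
short z nan table z
[581.9, -22.6, 1399.2, 969.6, 83.2]
block z 32.40109617679799 table z
[664.4, 196.6, 109.3, 61.5, -8.3]
long z 16.859977990671354 table z
[695.3, 106.7, 160.0, 40.1, 3.0]
strip z nan table z
[583.4, -22.8, 1408.4, 976.0, 83.2]
red [449.0, 127.6, 105.5, 40.6, -13.0]
blue [470.1, 235.1, 114.2, 40.8, -13.3]
table [np.float64(-1.5116932967102912), np.float64(-1.5219861778093673), np.float64(0.8498739865488005), np.float64(-1.851049560652541)]
pot [ 389.18157246 -139.27769918   60.25297894] [452.47722578 -75.54488172  77.30302104]
bundle [505.99851983 -79.9419399   80.20377587] [611.68522036  53.58088621 103.52233458]
```

```bash
python3 - <<'E'
from h import *
c=read_camera("top");w=world(c);z=w[...,2]
im=c["pixels"]
cv2.imwrite("pics/b.png",np.vstack([cv2.resize(im[240:340,150:300],None,fx=4,fy=4,interpolation=cv2.INTER_CUBIC)]))
cv2.imwrite("pics/b2.png",cv2.resize(im[260:390,420:520],None,fx=4,fy=4,interpolation=cv2.INTER_CUBIC))
hsv=cv2.cvtColor(im,cv2.COLOR_BGR2HSV)
print(hsv[258,222],hsv[290,222],hsv[290,150],hsv[206,159],hsv[220,190],hsv[325,473],hsv[325,500],hsv[300,268])
for nm,(u,v),h in(("short",(159,206),18),("strip",(473,325),12)):
    zz=np.nanmedian(z[v-3:v+4,u-3:u+4]);print(nm,zz,np.isnan(z[v-20:v+20,u-10:u+10]).mean())
    m=((abs(z-zz)<4)|np.isnan(z)).astype(np.uint8)
    m=cv2.morphologyEx(m,cv2.MORPH_OPEN,np.ones((3,3)))
    n,l=cv2.connectedComponents(m,connectivity=4)
    print(rect(c,l==l[v,u],h))
E
```

```text
[ 21  79 210] [ 21  80 214] [ 16  54 142] [ 14  73 160] [ 16  54 142] [ 19  73 178] [ 15  58 145] [ 21  81 212]
short 17.193450392270506 0.00375
[638.8, 293.9, 120.4, 40.3, 1.8]
strip 11.241209716721187 0.0025
[337.6, -289.4, 189.1, 33.0, -29.0]
```

View pics/b.png

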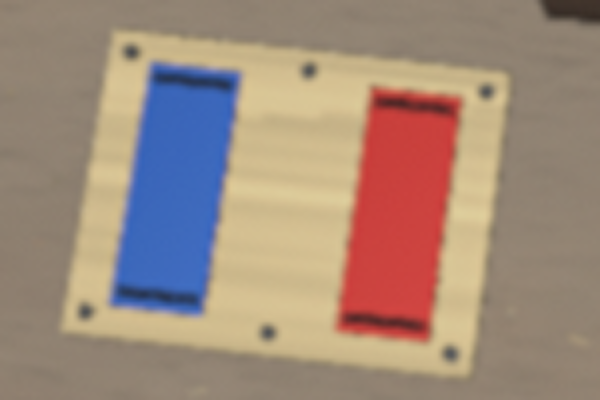

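View pics/b2.png

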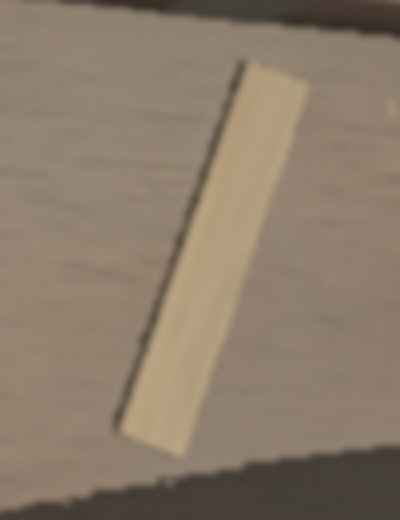

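```bash
python3 - <<'E'
from h import *
c=read_camera("top");im=c["pixels"]
H,S,V=[q.astype(int) for q in cv2.split(cv2.cvtColor(im,cv2.COLOR_BGR2HSV))]
R=np.zeros(H.shape,bool);R[235:345,150:295]=1
m=R&(V>165)&(S>65); m|=R&(S>150)
m=cv2.morphologyEx(m.astype(np.uint8),cv2.MORPH_CLOSE,np.ones((5,5)))
print("board",rect(c,m,6))
def pad(col,vmask):
    m=R&vmask; m=cv2.morphologyEx(m.astype(np.uint8),cv2.MORPH_CLOSE,np.ones((5,5)));return rect(c,m,9)
u=np.mgrid[0:480,0:640][1]
# pads incl. black end marks: non-yellow blobs near pad colours
dark=(V<110)
for nm,col in(("red",((H<10)|(H>170))&(S>130)),("blue",(abs(H-112)<14)&(S>120))):
    m=R&col; near=cv2.dilate(m.astype(np.uint8),np.ones((7,7)))>0
    print(nm,rect(c,cv2.morphologyEx((m|(R&near&dark)).astype(np.uint8),cv2.MORPH_CLOSE,np.ones((3,3))),9))
E
```

```text
board [458.1, 182.0, 199.8, 148.8, 77.0]
red [445.4, 128.7, 118.2, 44.4, -13.3]
blue [470.5, 235.3, 115.7, 42.4, -12.9]
```

```bash
python3 -m creep '[[25,31,0,0,0,-1],[25,31,0,0,0,-1],[25,31,0,0,0,-1],[25,31,0,0,0,-1],[25,31,0,0,0,-1],[25,31,0,0,0,-1],[25,31,0,0,0,-1],[25,31,0,0,0,-1],[25,31,0,0,0,-1],[25,31,0,0,0,-1],[25,31,0,0,0,-1],[25,31,0,0,0,-1],[25,31,0,0,0,-1]]' 1 40
```

```text
clock: 1.38
eef_pos: [492.2, -133.9, 245.2]
tool_rot: [3.137, -0.002, 0.034]
contact_force: [1.5, -1.3, 0.4]
gripper_width: 1.002
```

```bash
python3 -m creep '[[29,34,0,0,0,0.2],[29,34,0,0,0,0.2],[29,34,0,0,0,0.2],[29,34,-10,0,0,0.2],[29,34,-20,0,0,0.2],[29,34,-20,0,0,0.2],[29,34,-20,0,0,0.2],[0,0,0,0,0,0]]' 0.4 40
python3 - <<'E'
from h import *
c=read_camera("wrist");cv2.imwrite("pics/w1.png",c["pixels"])
s=get_state();print(s["eef_pos"],s["tool_rot"],s["gripper_width"])
E
```

```text
clock: 2.05
eef_pos: [674.2, 86.9, 183.8]
tool_rot: [3.137, -0.007, 0.066]
contact_force: [-0.7, 0.7, -1.4]
gripper_width: 0.701
[673.58946498  84.83835211 185.76869836] [ 3.1351436  -0.0074722   0.06573857] 0.6980467064115029
```

View pics/w1.png

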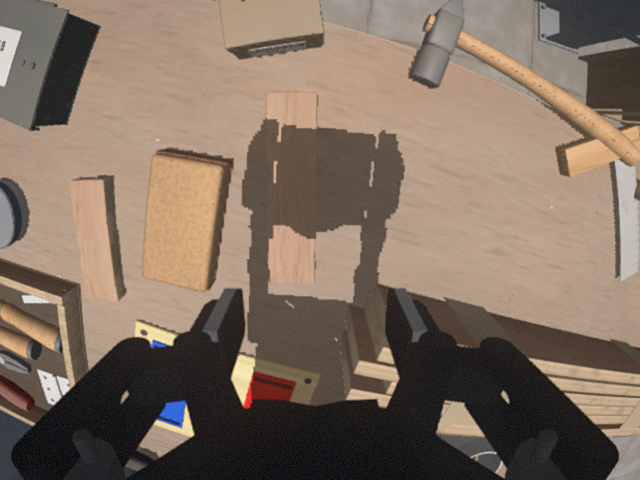

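```bash
cat >> h.py <<'E'
def fish(c,uv,h):
    K=c["mtx"];T=np.linalg.inv(c["world_to_cam"]);uv=np.asarray(uv,float).reshape(-1,2)
    x=(uv[:,0]-K[0,2])/K[0,0];y=(uv[:,1]-K[1,2])/K[1,1];r=np.hypot(x,y)+1e-9
    d=np.stack([np.sin(r)*x/r,-np.sin(r)*y/r,-np.cos(r)],-1)@T[:3,:3].T
    o=T[:3,3];return o+d*((h-o[2])/d[:,2])[:,None]
E
python3 - <<'E'
from h import *
c=read_camera("wrist")
for n,uv,h in(("long",[(268,92),(318,93),(315,281),(270,282)],18),("block",[(157,152),(229,160),(208,288),(143,276)],34),("short",[(72,180),(103,177),(124,296),(84,300)],18)):
    P=fish(c,uv,h)[:,:2];m=(P[0]+P[1]-P[2]-P[3]);print(n,P.mean(0),np.degrees(np.arctan2(m[1],m[0])),np.linalg.norm(m)/2)
E
```

```text
long [695.00863756 102.9571635 ] 2.921733799358833 158.66012933205366
block [667.83184532 191.42508213] -9.689398191892803 109.45263370788923
short [639.85016715 290.8092008 ] 2.1453828433616513 119.32352645922535
```

```bash
python3 -m creep '[[11,10,-30,0.3,0.4,-0.4],[11,10,-30,0,0,-0.4],[0,0,-30,0,0,0],[0,0,-30,0,0,0],[0,0,-20,0,0,0],[0,0,-10,0,0,0],[0,0,0,0,0,0]]' 0.4 40
```

```text
clock: 2.73
eef_pos: [700.9, 95.0, 47.0]
tool_rot: [3.135, -0.024, 0.042]
contact_force: [-1.0, 0.2, 0.6]
gripper_width: 0.701
```

```bash
python3 -m creep '[[-6,10,0,0.3,1.3,0.5],[0,0,0,0,0,0],[0,0,-14,0,0,0],[0,0,0,0,0,0]]'
```

```text
clock: 3.07
eef_pos: [698.3, 101.5, 39.7]
tool_rot: [3.139, -0.011, 0.047]
contact_force: [-0.7, 0.7, -0.9]
gripper_width: 0.699
```

```bash
python3 -m creep '[[-3,4,-8,0,0.5,0],[-1,2,-10,0,0.3,0],[0,0,-5,0,0.2,0],[0,0,0,0,0,0]]'
```

```text
clock: 3.4
eef_pos: [695.8, 106.8, 17.0]
tool_rot: [3.139, 0.003, 0.046]
contact_force: [-0.2, -1.5, -0.1]
gripper_width: 0.699
```

Close and lift slightly.

```bash
python3 -m creep '[[0,0,1,0,0,0],[0,0,0,0,0,0],[0,0,0,0,0,0],[0,0,0,0,0,0],[0,0,0,0,0,0],[0,0,0,0,0,0],[0,0,20,0,0,0],[0,0,30,0,0,0],[0,0,30,0,0,0],[0,0,0,0,0,0]]' -1 50
python3 - <<'E'
from h import *
c=read_camera("wrist");cv2.imwrite("pics/w2.png",c["pixels"])
s=get_state();print(s["eef_pos"],s["tool_rot"],s["gripper_width"])
E
```

```text
clock: 4.23
eef_pos: [692.7, 106.8, 97.0]
tool_rot: [3.14, 0.011, 0.046]
contact_force: [1.5, -0.1, 0.4]
gripper_width: 0.456
[691.32336242 106.69125823  94.19359284] [3.13996704 0.01403671 0.04578487] 0.4550152519196036
```

View pics/w2.png

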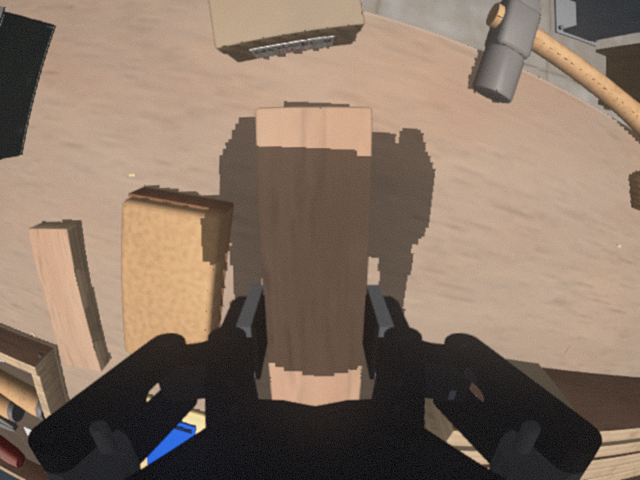

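```bash
python3 - <<'E'
from h import *
c=read_camera("wrist");s=get_state();p=s["eef_pos"];y=s["tool_rot"][2]
P=fish(c,[(257,109),(371,107),(360,402),(270,402)],p[2])[:,:2]-p[:2]
R=np.array([[np.cos(y),np.sin(y)],[-np.sin(y),np.cos(y)]]);print((P@R.T).round(1), p)
E
```

```text
[[ 81.1  19.5]
 [ 81.8 -20. ]
 [-46.6 -21.7]
 [-46.5  20.4]] [689.7508124  106.68557338  91.51249301]
```

```bash
python3 -m creep '[[0,6,30,0,0,0],[-15,8,30,0,0,-2],[-28,6,10,0,0,-2],[-30,2,0,0,0,-2],[-30,0,0,0,0,-2],[-30,0,0,0,0,-2],[-30,0,0,0,0,-2],[-30,0,0,0,0,-2],[-25,0,0,0,0,-1],[0,0,0,0,0,0]]'
```

```text
clock: 5.17
eef_pos: [451.5, 128.5, 144.7]
tool_rot: [3.137, 0.047, -0.231]
contact_force: [-0.8, -0.7, -1.3]
gripper_width: 0.453
```

```bash
python3 -m creep '[[-5,0,-25,0,-1.5,0],[0,0,-25,0,-0.8,0],[0,0,-20,0,-0.3,0],[0,0,-10,0,0,0],[0,0,0,0,0,0]]'
```

```text
clock: 5.58
eef_pos: [442.8, 128.4, 57.8]
tool_rot: [-3.136, 0.005, -0.23]
contact_force: [-0.3, -0.6, -0.8]
gripper_width: 0.45
```

```bash
python3 - <<'E'
from h import *
c=read_camera("wrist");cv2.imwrite("pics/w3.png",c["pixels"])
s=get_state();print(s["eef_pos"],s["tool_rot"],s["gripper_width"])
E
```

```text
[443.00787941 128.43559879  58.48333331] [-3.13619906  0.00463111 -0.22953658] 0.4546444870323569
```

View pics/w3.png

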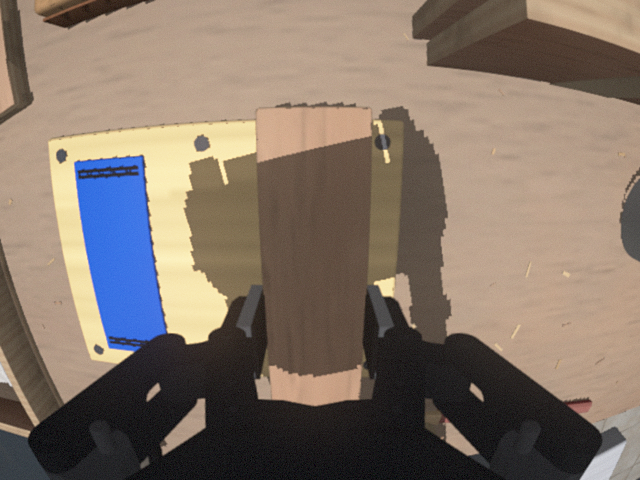

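```bash
python3 - <<'E'
from h import *
c=read_camera("wrist")
P=fish(c,[(49,141),(404,121)],6)[:,:2];print(P);d=P[0]-P[1];print(np.degrees(np.arctan2(*d[::-1])),np.linalg.norm(d));d/=np.linalg.norm(d)
print("board c",P.mean(0)+75*np.array([-d[1],d[0]]))
P=fish(c,[(76,160),(145,155)],9)[:,:2];d=P[0]-P[1];d/=np.linalg.norm(d);print("blue c",P.mean(0)+60*np.array([-d[1],d[0]]),np.degrees(np.arctan2(*d[::-1])))
E
```

```text
[[551.62199235 261.45205567]
 [507.69157258  68.48388589]]
77.17483793286334 197.9055237397992
board c [456.5278851  181.61622506]
blue c [470.41830375 235.02077012] 76.1119683602459
```

```bash
python3 -m creep '[[0,0,-10,-0.3,-0.2,0],[1,0,-10,0,0,0],[0,0,-7,0,0,0],[0,0,-3,0,0,0],[0,0,0,0,0,0]]'
```

```text
clock: 6.1
eef_pos: [450.2, 128.4, 31.6]
tool_rot: [-3.138, -0.01, -0.23]
contact_force: [-0.5, -0.8, -1.1]
gripper_width: 0.452
```

```bash
python3 -m creep '[[-6,0,-1,0,0.5,0],[-2,0,-1,0,0,0],[0,0,0,0,0,0]]'
```

```text
clock: 6.35
eef_pos: [442.3, 128.4, 30.2]
tool_rot: [-3.14, -0.002, -0.23]
contact_force: [-0.1, 0.4, -0.4]
gripper_width: 0.451
```

```bash
python3 -m creep '[[2,0,-2,0,0,0],[1,0,-2,0,0,0],[0,0,0,0,0,0]]'
```

```text
clock: 6.6
eef_pos: [446.0, 128.5, 26.7]
tool_rot: [-3.139, -0.003, -0.229]
contact_force: [-0.0, -0.2, 0.1]
gripper_width: 0.452
```

```bash
python3 -m creep '[[-2,0,-1,0,0,0],[0,0,-1,0,0,0],[0,0,0,0,0,0]]'
```

```text
clock: 6.85
eef_pos: [445.0, 128.5, 26.5]
tool_rot: [-3.139, -0.004, -0.229]
contact_force: [-0.4, 0.2, -0.2]
gripper_width: 0.451
```

```bash
python3 -m creep '[[-1,0,-2,0,0,0],[0,0,-1,0,0,0],[0,0,0,0,0,0]]'
```

```text
clock: 7.1
eef_pos: [445.2, 128.5, 26.5]
tool_rot: [-3.14, -0.005, -0.228]
contact_force: [-0.2, 0.6, -0.3]
gripper_width: 0.454
```

```bash
python3 -m creep '[[0,0,0,0,0,0],[0,0,0,0,0,0],[0,0,0,0,0,0],[0,0,25,0,0,0],[0,0,35,0,0,0],[0,0,35,0,0,0],[20,15,30,0,0,0],[30,25,0,0,0,1],[30,25,0,0,0,2],[30,25,0,0,0,2],[30,25,0,0,0,2],[20,25,0,0,0,2],[0,0,0,0,0,0]]' 0.4
python3 - <<'E'
from h import *
s=get_state();print(s["eef_pos"],s["tool_rot"],s["gripper_width"])
c=read_camera("wrist");cv2.imwrite("pics/w4.png",c["pixels"])
c=read_camera("top");cv2.imwrite("pics/t4.png",cv2.resize(c["pixels"][130:350,130:370],None,fx=3,fy=3))
E
```

```text
clock: 8.18
eef_pos: [606.2, 274.6, 153.5]
tool_rot: [-3.14, -0.001, -0.068]
contact_force: [-0.3, 1.1, -0.5]
gripper_width: 0.699
[606.16596576 274.64119425 153.5113359 ] [-3.14003541e+00 -1.41473261e-03 -6.77385167e-02] 0.6986336911742455
```

View pics/w4.png

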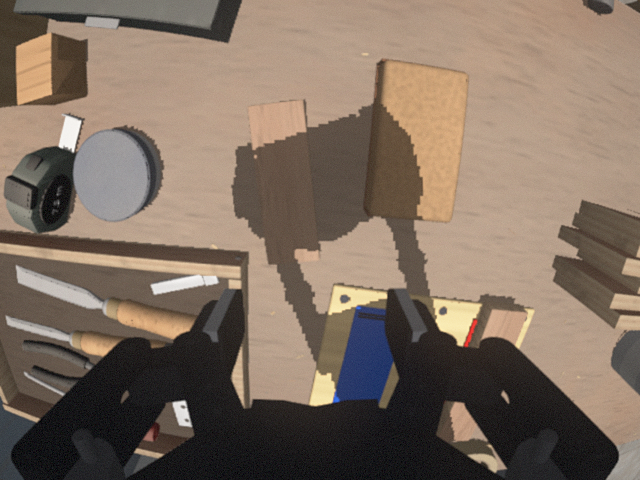

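View pics/t4.png

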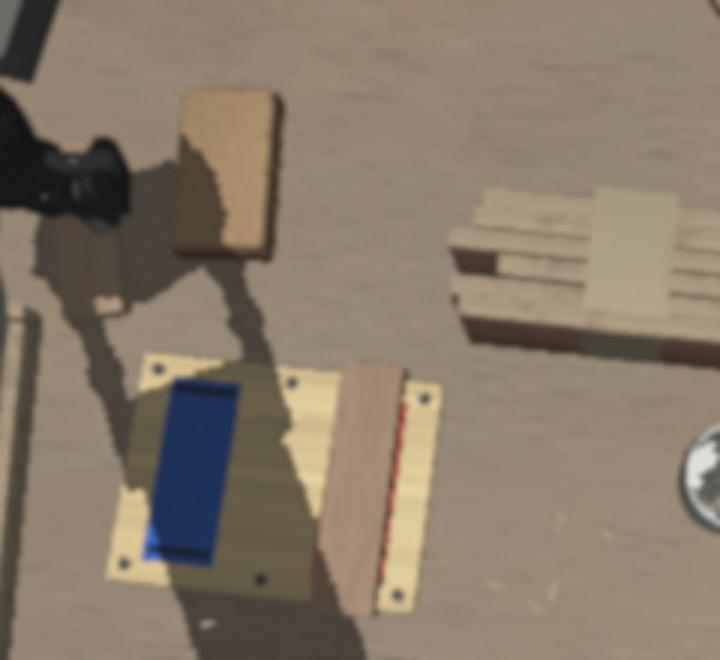

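```bash
python3 - <<'E'
from h import *
c=read_camera("wrist");s=get_state();print(s["eef_pos"],s["tool_rot"])
P=fish(c,[(249,105),(305,99),(319,260),(269,263)],18)[:,:2];m=(P[0]+P[1]-P[2]-P[3]);print(P.mean(0),np.degrees(np.arctan2(m[1],m[0])),np.linalg.norm(m)/2)
c=read_camera("top");w=world(c);z=w[...,2]
m=(z>20)&(z<33);m[:240]=0;m[345:]=0;m[:,:200]=0;m[:,300:]=0
m=cv2.morphologyEx(m.astype(np.uint8),cv2.MORPH_OPEN,np.ones((3,3)));print(rect(c,m,27))
E
```

```text
[603.18734396 270.75850939 153.68309549] [ 3.14029422e+00  1.56257314e-03 -7.12506890e-02]
[636.88097885 289.829498  ] 1.1035204638297886 118.73605749314147
[446.2, 128.0, 159.4, 40.6, -12.7]
```

```bash
python3 - <<'E'
import numpy as np
w=np.load("w0.npy")
b=w[228:250,100:146].reshape(-1,3);b=b[b[:,2]>12]
for x in range(540,660,10):
    q=b[(abs(b[:,0]-x)<5)]
    if len(q):print(x,q[:,1].min().round(),q[:,2].max().round())
E
python3 -m creep '[[10,7,-20,0,0,2],[12,7,-30,0,0,2],[12,8,-30,0,0,1.5],[0,0,-20,0,0,0],[0,0,0,0,0,0]]'
```

```text
550 334.0 36.0
560 332.0 37.0
570 331.0 36.0
580 329.0 41.0
590 329.0 41.0
600 394.0 40.0
clock: 8.8
eef_pos: [636.7, 288.0, 55.6]
tool_rot: [3.141, -0.004, 0.023]
contact_force: [-0.8, 0.4, -1.2]
gripper_width: 0.702
```

```bash
python3 -m creep '[[1,3,-12,0,0.2,0],[0,1,-12,0,0,0],[0,0,-9,0,0,0],[0,0,-5,0,0,0],[0,0,0,0,0,0]]'
```

```text
clock: 9.22
eef_pos: [636.9, 288.7, 19.9]
tool_rot: [3.141, -0.001, 0.018]
contact_force: [0.2, -0.1, -0.9]
gripper_width: 0.702
```

```bash
python3 -m creep '[[1,2,-3,0,0,0],[0,0,0,0,0,0],[0,0,0,0,0,0],[0,0,0,0,0,0],[0,0,0,0,0,0],[0,0,0,0,0,0],[0,0,20,0,0,0],[0,0,30,0,0,0],[0,0,30,0,0,0],[0,0,0,0,0,0]]' -1 50
python3 - <<'E'
from h import *
c=read_camera("wrist");cv2.imwrite("pics/w5.png",c["pixels"])
s=get_state();print(s["eef_pos"],s["tool_rot"],s["gripper_width"])
E
```

```text
clock: 10.05
eef_pos: [637.3, 290.5, 100.6]
tool_rot: [3.141, -0.001, 0.018]
contact_force: [1.3, -0.6, 0.4]
gripper_width: 0.454
[636.0357091  290.08651083  97.74423372] [3.13964749e+00 2.68258313e-03 1.81285893e-02] 0.4512122979848788
```

View pics/w5.png

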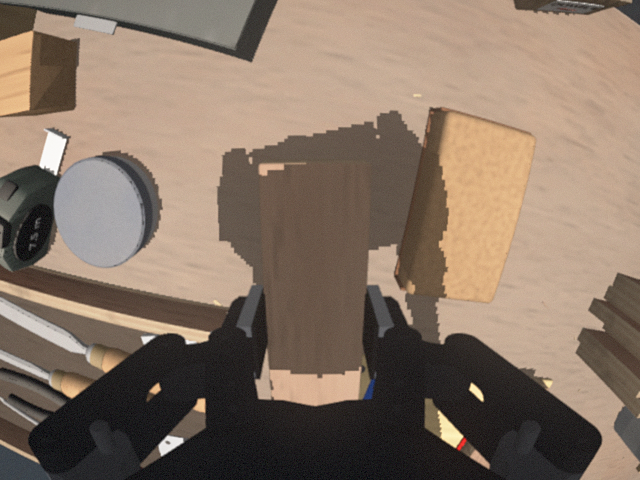

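```bash
python3 - <<'E'
from h import *
c=read_camera("wrist");s=get_state();p=s["eef_pos"];y=s["tool_rot"][2]
P=fish(c,[(261,165),(369,162)],p[2])[:,:2]-p[:2]
R=np.array([[np.cos(y),np.sin(y)],[-np.sin(y),np.cos(y)]]);print((P@R.T).round(1), p)
E
```

```text
[[ 61.2  19. ]
 [ 62.2 -19.2]] [634.49995244 289.62719488  95.03152697]
```

```bash
python3 -m creep '[[-15,-8,10,0,0,-2],[-25,-8,5,0,0,-2],[-25,-8,0,0,0,-2],[-25,-8,0,0,0,-2],[-25,-8,0,0,0,-2],[-25,-8,-10,0,0,-2],[-20,-6,-10,0,0,-2],[0,0,0,0,0,0]]'
```

```text
clock: 10.82
eef_pos: [459.4, 230.9, 76.1]
tool_rot: [3.13, 0.025, -0.239]
contact_force: [-1.4, -0.4, -0.7]
gripper_width: 0.452
```

```bash
python3 -m creep '[[6,4,-10,0.4,-1,0.4],[2,1,-12,0,-0.4,0],[0,0,-10,0,0,0],[0,0,-6,0,0,0],[0,0,0,0,0,0]]'
```

```text
clock: 11.23
eef_pos: [464.3, 235.2, 31.9]
tool_rot: [3.14, 0.009, -0.23]
contact_force: [-0.6, 0.1, -1.2]
gripper_width: 0.451
```

```bash
python3 -m creep '[[5,1,-1,0,-0.5,0],[1,0,-1,0,0,0],[0,0,0,0,0,0]]'
```

```text
clock: 11.48
eef_pos: [471.5, 236.3, 29.6]
tool_rot: [3.141, 0.001, -0.23]
contact_force: [0.5, 1.1, 0.5]
gripper_width: 0.456
```

```bash
python3 -m creep '[[-2,0,-2,0,0,0],[-1,0,-1.5,0,0,0],[0,0,0,0,0,0]]'
```

```text
clock: 11.73
eef_pos: [470.0, 236.6, 27.3]
tool_rot: [-3.14, -0.002, -0.23]
contact_force: [0.4, 0.3, -0.7]
gripper_width: 0.45
```

```bash
python3 -m creep '[[-1,0,-1.5,0,0,0],[0,0,0,0,0,0]]' && python3 -m creep '[[0,0,0,0,0,0],[0,0,0,0,0,0],[0,0,0,0,0,0],[0,0,25,0,0,0],[0,0,35,0,0,0],[0,0,35,0,0,0],[0,-25,30,0,0,0],[-5,-35,0,0,0,-1],[-5,-35,0,0,0,-1],[-5,-35,0,0,0,-1],[-5,-35,0,0,0,-1],[-8,-35,0,0,0,-1],[-8,-35,0,0,0,-1],[-8,-35,0,0,0,-1],[-8,-35,0,0,0,-1],[-8,-35,0,0,0,-1],[-8,-35,0,0,0,-1],[-8,-35,0,0,0,-1],[-8,-35,0,0,0,-1],[0,0,0,0,0,0]]' 0.4
python3 - <<'E'
from h import *
s=get_state();print(s["eef_pos"],s["tool_rot"],s["gripper_width"])
c=read_camera("wrist");cv2.imwrite("pics/w6.png",c["pixels"])
c=read_camera("top");cv2.imwrite("pics/t6.png",cv2.resize(c["pixels"][130:350,130:400],None,fx=2.5,fy=2.5))
w=world(c);z=w[...,2]
m=(z>20)&(z<33);m[:240]=0;m[345:]=0;m[:,:160]=0;m[:,300:]=0
m=cv2.morphologyEx(m.astype(np.uint8),cv2.MORPH_OPEN,np.ones((3,3)))
for a,b in((160,228),(228,300)):
    q=m.copy();n,l,st,ce=cv2.connectedComponentsWithStats(q)
for i in range(1,n):
    if st[i,4]>300: print(rect(c,l==i,27))
E
```

```text
clock: 11.9
eef_pos: [470.5, 236.8, 27.7]
tool_rot: [-3.14, -0.005, -0.23]
contact_force: [0.5, 0.2, -0.8]
gripper_width: 0.45
clock: 13.57
eef_pos: [376.8, -226.8, 159.9]
tool_rot: [3.141, -0.015, -0.442]
contact_force: [1.0, 0.8, 0.1]
gripper_width: 0.702
[ 376.75851135 -226.8274656   159.90279048] [ 3.14148078 -0.01455971 -0.44246043] 0.7015997178965239
[446.2, 128.0, 159.4, 40.5, -12.6]
[471.8, 235.6, 119.7, 40.9, -13.2]
```

View pics/w6.png

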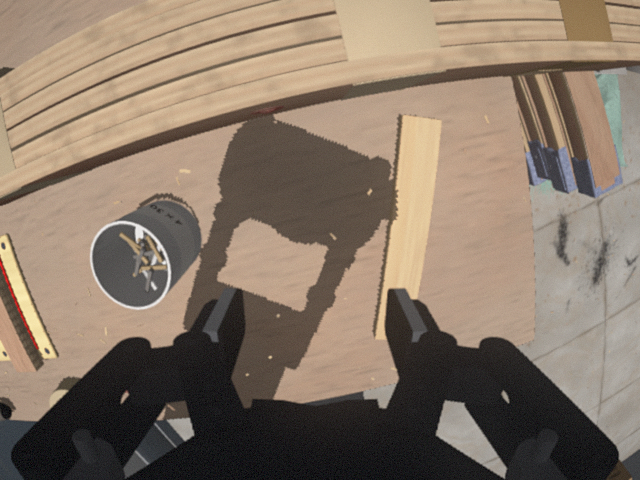

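View pics/t6.png

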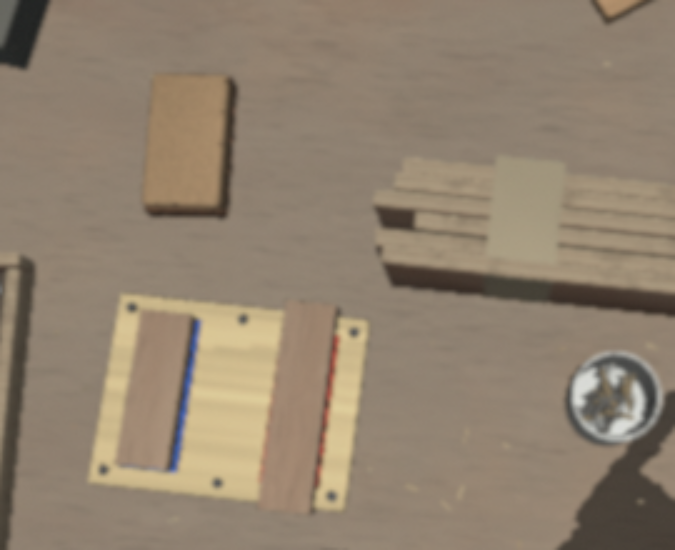

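```bash
python3 -m creep '[[-13,-20,-20,0,0.4,-1.2],[-13,-21,-30,0,0.3,-1.2],[-12,-20,-30,0,0,-1],[0,0,-20,0,0,0],[0,0,0,0,0,0]]'
```

```text
clock: 14.08
eef_pos: [341.9, -280.6, 57.8]
tool_rot: [3.14, -0.007, -0.492]
contact_force: [-0.4, 0.5, 0.6]
gripper_width: 0.701
```

```bash
python3 -m creep '[[-3,-6,-10,0,0.3,-0.6],[-1,-3,-12,0,0,-0.2],[0,0,-9,0,0,0],[0,0,-5,0,0,0],[0,0,0,0,0,0]]'
python3 - <<'E'
from h import *
c=read_camera("wrist");cv2.imwrite("pics/w7.png",c["pixels"])
s=get_state();print(s["eef_pos"],s["tool_rot"],s["gripper_width"])
E
```

```text
clock: 14.5
eef_pos: [341.1, -284.5, 22.5]
tool_rot: [3.139, -0.002, -0.497]
contact_force: [0.5, 0.4, 0.5]
gripper_width: 0.697
[ 341.30555388 -284.68398422   22.88516362] [ 3.13850665e+00 -2.38382575e-03 -4.97173995e-01] 0.7024481273754695
```

View pics/w7.png

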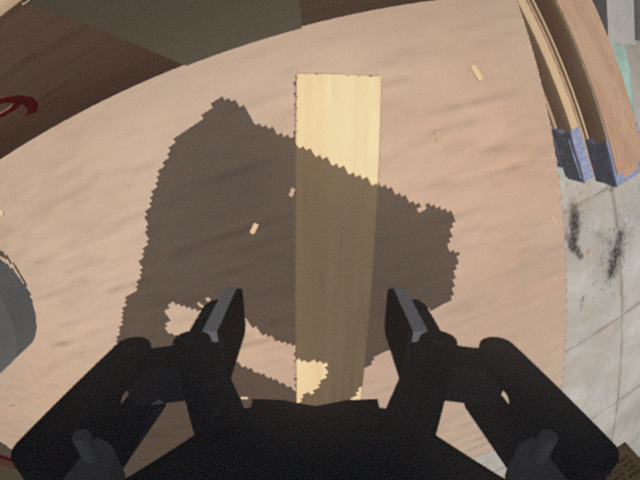

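```bash
python3 -m creep '[[-4,-4,-4,0,0,-0.4],[-1,-1,-4,0,0,0],[0,0,0,0,0,0]]'
```

```text
clock: 14.8
eef_pos: [337.5, -290.5, 16.3]
tool_rot: [3.137, -0.006, -0.502]
contact_force: [0.1, -0.3, -0.0]
gripper_width: 0.701
```

```bash
python3 -m creep '[[0,0,0,0.2,0.3,0],[0,0,0,0,0,0],[0,0,0,0,0,0],[0,0,0,0,0,0],[0,0,0,0,0,0],[0,0,0,0,0,0],[0,0,0,0,0,0],[0,0,20,0,0,0],[0,0,30,0,0,0],[0,0,30,0,0,0],[0,0,0,0,0,0],[0,0,0,0,0,0]]' -1 50
python3 - <<'E'
from h import *
c=read_camera("wrist");cv2.imwrite("pics/w8.png",c["pixels"])
s=get_state();print(s["eef_pos"],s["tool_rot"],s["gripper_width"])
E
```

```text
clock: 15.8
eef_pos: [336.1, -289.1, 98.6]
tool_rot: [3.139, 0.005, -0.503]
contact_force: [0.2, 0.0, -1.2]
gripper_width: 0.353
[ 336.45278374 -289.59890587   98.86837703] [ 3.13884666  0.00360654 -0.50348567] 0.35485331684595467
```

View pics/w8.png

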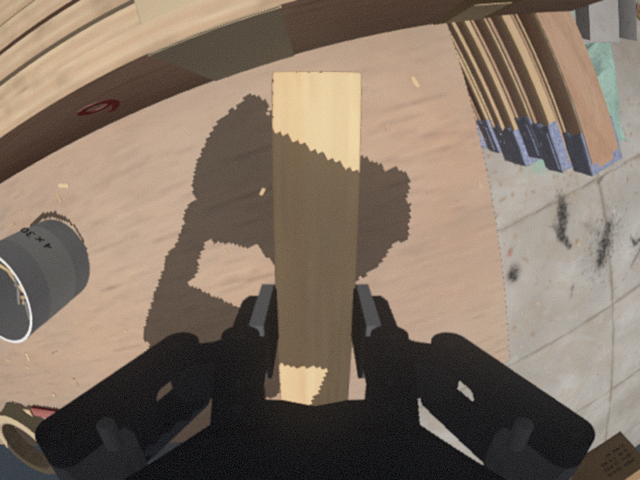

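```bash
python3 - <<'E'
from h import *
c=read_camera("wrist");s=get_state();p=s["eef_pos"];y=s["tool_rot"][2]
P=fish(c,[(273,72),(362,72)],p[2]-4)[:,:2]-p[:2]
R=np.array([[np.cos(y),np.sin(y)],[-np.sin(y),np.cos(y)]]);print((P@R.T).round(1), p,y)
E
python3 -m creep '[[0,20,25,0,0,5],[0,30,25,0,0,7],[0,35,15,0,0,7],[5,38,0,0,0,7],[5,38,0,0,0,7],[8,38,0,0,0,7],[8,38,0,0,0,7],[8,38,0,0,0,7],[10,38,0,0,0,7],[10,35,0,0,0,7],[10,30,0,0,0,7],[10,25,0,0,0,7]]'
```

```text
[[ 93.7  13.9]
 [ 93.8 -17.4]] [ 336.06072523 -289.06820716   97.99209081] -0.503492180302731
clock: 16.9
eef_pos: [400.6, 131.5, 150.5]
tool_rot: [-3.129, 0.023, 0.961]
contact_force: [0.4, -0.3, -0.3]
gripper_width: 0.358
```

```bash
python3 -m creep '[[14,12,0,0,0,6],[14,12,0,0,0,6],[14,12,-10,0,0,5],[10,8,-15,0,0,3],[0,0,0,0,0,0]]'
```

```text
clock: 17.32
eef_pos: [450.8, 183.9, 116.7]
tool_rot: [-3.118, 0.027, 1.343]
contact_force: [-1.4, -0.4, -0.3]
gripper_width: 0.356
```

```bash
python3 -m creep '[[5,0,-10,0.8,-1.2,0],[2,0,-15,0.3,-0.4,0],[0,0,-15,0,0,0],[0,0,-10,0,0,0],[0,0,0,0,0,0]]'
python3 - <<'E'
from h import *
c=read_camera("wrist");cv2.imwrite("pics/w9.png",c["pixels"])
s=get_state();print(s["eef_pos"],s["tool_rot"],s["gripper_width"])
c=read_camera("scene");cv2.imwrite("pics/s9.png",cv2.resize(c["pixels"][180:360,150:450],None,fx=2.5,fy=2.5))
E
```

```text
clock: 17.73
eef_pos: [453.3, 182.6, 60.2]
tool_rot: [-3.131, 0.006, 1.338]
contact_force: [-0.2, 0.2, -0.1]
gripper_width: 0.359
[453.65578561 182.63795518  61.04473506] [-3.13194308  0.00571905  1.33772863] 0.35665122472367417
```

View pics/w9.png

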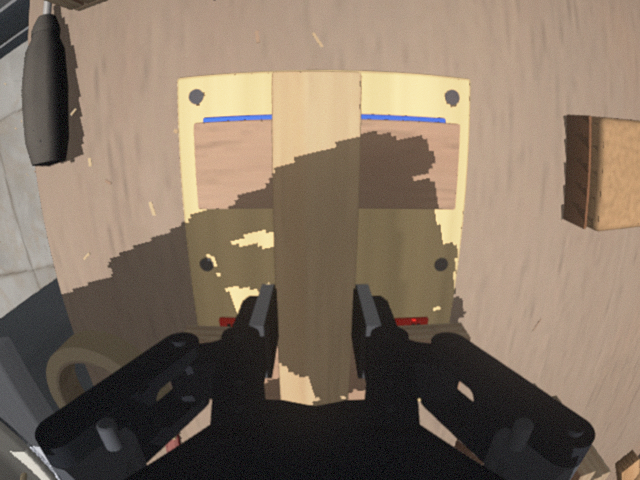

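View pics/s9.png

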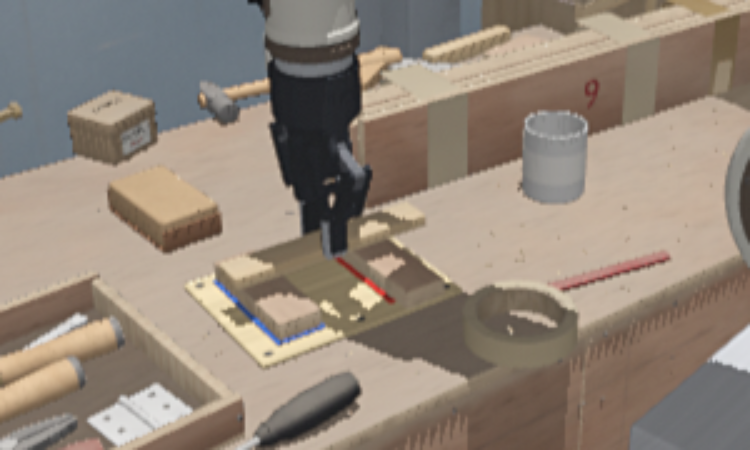

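```bash
python3 -m creep '[[3,0,-5,0.2,-0.5,0.3],[2,0,-6,0,0,0],[0,0,-3,0,0,0],[0,0,0,0,0,0]]'
```

```text
clock: 18.17
eef_pos: [462.5, 182.9, 49.9]
tool_rot: [3.135, -0.003, 1.343]
contact_force: [-0.5, 0.6, -0.0]
gripper_width: 0.352
```

```bash
python3 -m creep '[[-5,0,-3,0,0.3,0],[-1,0,-2,0,0,0],[0,0,0,0,0,0]]'
```

```text
clock: 18.42
eef_pos: [456.6, 183.0, 45.0]
tool_rot: [3.14, -0.002, 1.343]
contact_force: [0.3, -0.2, 0.2]
gripper_width: 0.358
```

```bash
python3 -m creep '[[1,0,-2,0,0,0],[0,0,-1,0,0,0],[0,0,0,0,0,0]]'
```

```text
clock: 18.67
eef_pos: [457.6, 183.2, 44.5]
tool_rot: [3.141, -0.001, 1.344]
contact_force: [0.1, -0.1, -0.5]
gripper_width: 0.356
```

```bash
python3 -m creep '[[0,0,-2,0,0,0],[0,0,-2,0,0,0],[0,0,0,0,0,0]]'
```

```text
clock: 18.92
eef_pos: [458.6, 183.5, 44.8]
tool_rot: [3.142, -0.0, 1.345]
contact_force: [-0.4, 0.4, -1.3]
gripper_width: 0.356
```

```bash
python3 -m creep '[[0,0,0,0,0,0],[0,0,0,0,0,0],[0,0,0,0,0,0],[0,0,0,0,0,0],[0,0,20,0,0,0],[0,0,35,0,0,0],[0,0,35,0,0,0],[10,0,30,0,0,-7],[25,0,0,0,0,-7],[25,0,0,0,0,-7],[25,0,0,0,0,-7],[25,0,0,0,0,-7],[20,0,0,0,0,-7],[0,0,0,0,0,-7],[0,0,0,0,0,-7],[0,0,0,0,0,-7],[0,0,0,0,0,-7],[0,0,0,0,0,-7],[0,0,0,0,0,0]]' 0.3
python3 - <<'E'
from h import *
s=get_state();print(s["eef_pos"],s["tool_rot"],s["gripper_width"])
c=read_camera("wrist");cv2.imwrite("pics/w10.png",c["pixels"])
c=read_camera("top");cv2.imwrite("pics/t10.png",cv2.resize(c["pixels"][130:350,130:400],None,fx=2.5,fy=2.5))
z=world(c)[...,2]
R=np.zeros(z.shape,bool);R[240:345,150:300]=1
for lo,hi,h in((33,46,39),(20,33,27)):
    m=(R&(z>lo)&(z<hi)).astype(np.uint8);n,l,st,ce=cv2.connectedComponentsWithStats(m)
    for i in range(1,n):
        if st[i,4]>200: print(h,rect(c,l==i,h),np.median(z[l==i]))
E
```

```text
clock: 20.5
eef_pos: [591.3, 182.3, 164.1]
tool_rot: [-3.134, -0.001, -0.035]
contact_force: [1.2, 0.5, -0.9]
gripper_width: 0.65
[591.34856583 182.2821084  164.08707784] [-3.13395796e+00 -1.37201877e-03 -3.48040156e-02] 0.6502242260347937
39 [455.3, 166.7, 158.9, 32.0, 76.5] 37.69849112715724
27 [493.4, 117.4, 62.8, 40.6, -12.5] 25.827306313907116
27 [509.0, 224.7, 42.7, 37.4, -13.9] 25.649566273915525
27 [433.3, 234.2, 45.0, 25.0, -6.8] 25.872179318311282
27 [399.8, 138.2, 64.2, 40.8, -12.7] 25.816790912325928
```

View pics/w10.png

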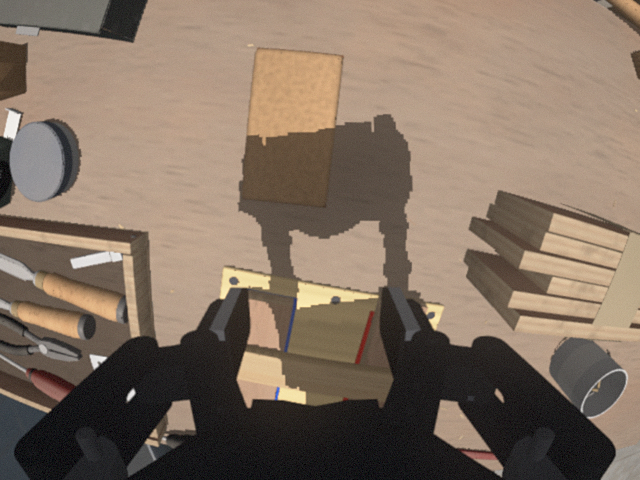

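View pics/t10.png

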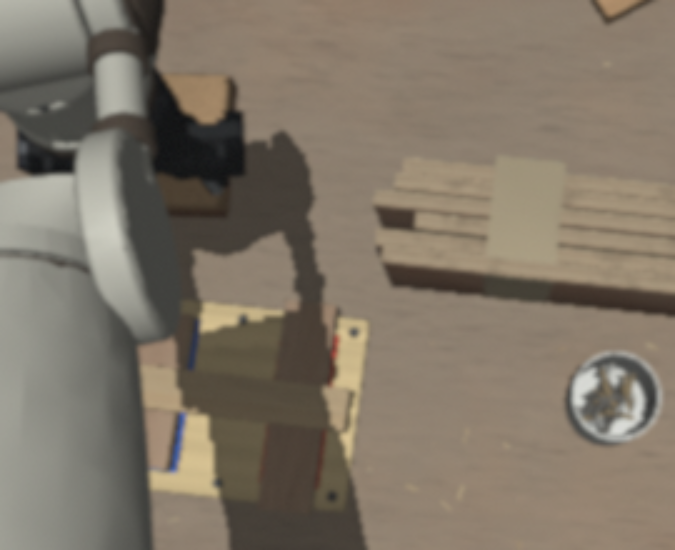

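```bash
python3 - <<'E'
from h import *
c=read_camera("wrist");s=get_state();print(s["eef_pos"])
P=fish(c,[(257,48),(343,55),(327,207),(246,197)],34)[:,:2];m=(P[0]+P[1]-P[2]-P[3]);print(P.mean(0),np.degrees(np.arctan2(m[1],m[0])),np.linalg.norm(m)/2)
E
```

```text
[591.35067221 182.2909941  164.30387808]
[665.20475223 195.94430278] -6.995821092640694 107.22475731024586
```

```bash
python3 -m creep '[[20,4,-10,-0.4,0,-2],[22,4,-20,0,0,-2],[20,4,-25,0,0,-1.5],[8,1,-20,0,0,-0.5],[0,0,-10,0,0,0],[0,0,0,0,0,0]]' 1
python3 - <<'E'
from h import *
c=read_camera("wrist");cv2.imwrite("pics/w11.png",c["pixels"])
s=get_state();print(s["eef_pos"],s["tool_rot"],s["gripper_width"])
E
```

```text
clock: 21.15
eef_pos: [664.6, 196.2, 77.8]
tool_rot: [-3.141, -0.006, -0.122]
contact_force: [-0.7, 1.0, -0.5]
gripper_width: 0.995
[664.72187096 196.13675366  78.74829966] [-3.14036018 -0.00709913 -0.12229374] 1.0015720462524638
```

View pics/w11.png

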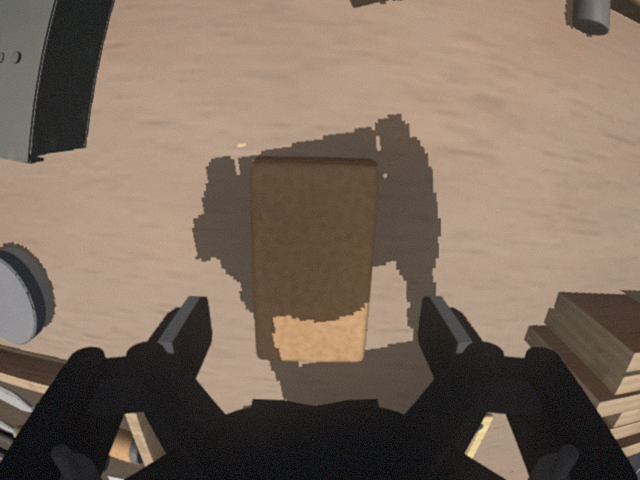

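```bash
python3 -m creep '[[-2,0,-10,0,0.2,-0.5],[-1,0,-15,0,0.1,0],[-1,0,-15,0,0,0],[0,0,-10,0,0,0],[0,0,-4,0,0,0],[0,0,0,0,0,0]]'
```

```text
clock: 21.7
eef_pos: [660.5, 196.5, 26.0]
tool_rot: [-3.139, -0.008, -0.128]
contact_force: [0.4, -0.6, -0.7]
gripper_width: 1.001
```

```bash
python3 -m creep '[[4,0,-3,0,0.3,0],[1,0,-4,0,0,0],[0,0,0,0,0,0]]'
```

```text
clock: 21.95
eef_pos: [666.6, 196.6, 19.7]
tool_rot: [-3.14, -0.004, -0.128]
contact_force: [0.0, -0.1, 0.2]
gripper_width: 1.001
```

```bash
python3 -m creep '[[0,0,0,0,0,0],[0,0,0,0,0,0],[0,0,0,0,0,0],[0,0,0,0,0,0],[0,0,0,0,0,0],[0,0,0,0,0,0],[0,0,20,0,0,0],[0,0,30,0,0,0],[0,0,30,0,0,0],[0,0,25,0,0,0],[0,0,0,0,0,0],[0,0,0,0,0,0]]' -1 60
python3 - <<'E'
from h import *
c=read_camera("wrist");cv2.imwrite("pics/w12.png",c["pixels"])
s=get_state();print(s["eef_pos"],s["tool_rot"],s["gripper_width"])
E
```

```text
clock: 22.95
eef_pos: [663.5, 196.2, 125.7]
tool_rot: [-3.141, 0.003, -0.128]
contact_force: [0.1, -0.4, -1.6]
gripper_width: 0.728
[663.93418946 196.30034901 126.02570713] [-3.14089196e+00  1.63308457e-03 -1.27798687e-01] 0.7242655402111471
```

View pics/w12.png

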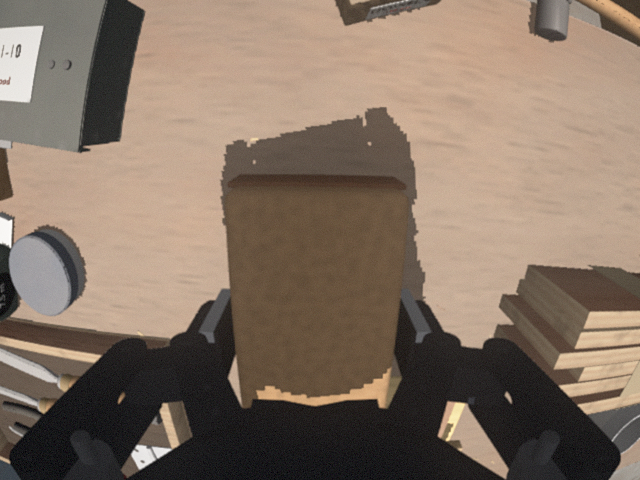

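```bash
python3 - <<'E'
from h import *
c=read_camera("wrist");s=get_state();p=s["eef_pos"];y=s["tool_rot"][2]
P=fish(c,[(228,187),(406,188)],p[2]+14)[:,:2]-p[:2]
R=np.array([[np.cos(y),np.sin(y)],[-np.sin(y),np.cos(y)]]);print((P@R.T).round(1), p,y)
P=fish(c,[(230,176),(404,178)],p[2]+14)[:,:2]-p[:2];print((P@R.T).round(1))
E
python3 -m creep '[[-10,0,10,0,0,5],[-20,0,10,0,0,7],[-20,0,0,0,0,7],[-20,0,0,0,0,7],[-20,0,0,0,0,7],[-20,0,0,0,0,7],[-20,-2,0,0,0,7],[-20,-3,0,0,0,7],[-15,-3,0,0,0,7],[-10,-2,0,0,0,7],[-5,0,0,0,0,7],[0,0,0,0,0,4],[0,0,0,0,0,0]]'
```

```text
[[ 55.   27.4]
 [ 54.7 -29.5]] [663.40578403 196.21669518 124.97435672] -0.12783874716921684
[[ 58.5  26.6]
 [ 57.9 -28.7]]
clock: 24.13
eef_pos: [457.9, 182.5, 117.2]
tool_rot: [-3.116, 0.035, 1.291]
contact_force: [-0.9, -0.1, -1.4]
gripper_width: 0.726
```

```bash
python3 -m creep '[[0,0,-8,0.8,-1.2,2],[0,0,-12,0.5,-0.6,0.8],[0,0,-12,0,0,0],[0,0,-8,0,0,0],[0,0,0,0,0,0]]'
python3 - <<'E'
from h import *
c=read_camera("wrist");cv2.imwrite("pics/w13.png",c["pixels"])
s=get_state();print(s["eef_pos"],s["tool_rot"],s["gripper_width"])
c=read_camera("scene");cv2.imwrite("pics/s13.png",cv2.resize(c["pixels"][180:360,150:450],None,fx=2.5,fy=2.5))
E
```

```text
clock: 24.55
eef_pos: [454.4, 182.1, 70.4]
tool_rot: [-3.134, 0.007, 1.332]
contact_force: [-1.0, -0.2, -2.0]
gripper_width: 0.727
[454.72170529 182.10322372  70.98502024] [-3.13407838  0.00710909  1.33207227] 0.7279689809267692
```

View pics/w13.png

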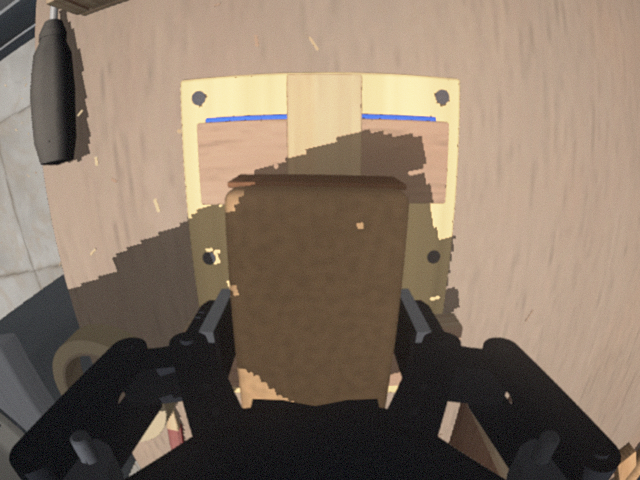

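View pics/s13.png

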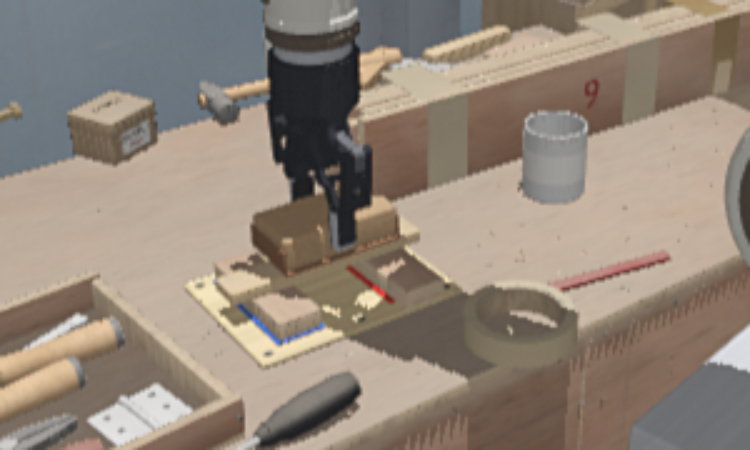

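```bash
python3 -m creep '[[3,0,-3,0.2,-0.4,0.4],[1,0,-4,0,0,0],[0,0,-2,0,0,0],[0,0,0,0,0,0]]'
```

```text
clock: 24.98
eef_pos: [462.2, 182.6, 64.1]
tool_rot: [3.137, -0.001, 1.339]
contact_force: [0.3, -0.9, -2.4]
gripper_width: 0.729
```

```bash
python3 -m creep '[[-4,-1,-3,0,0.2,0],[-1,0,-2,0,0,0],[0,0,0,0,0,0]]'
```

```text
clock: 25.23
eef_pos: [457.9, 181.6, 60.1]
tool_rot: [3.139, -0.0, 1.339]
contact_force: [0.8, 0.5, 0.2]
gripper_width: 0.726
```

```bash
python3 -m creep '[[0,0,-1.5,0,0,0],[0,0,-1,0,0,0],[0,0,0,0,0,0]]'
```

```text
clock: 25.48
eef_pos: [458.5, 181.8, 60.3]
tool_rot: [3.138, -0.001, 1.339]
contact_force: [0.2, 1.1, -1.0]
gripper_width: 0.727
```

```bash
python3 -m creep '[[0,0,-1,0,0,0],[0,0,0,0,0,0]]' && python3 -m creep '[[0,0,0,0,0,0],[0,0,0,0,0,0],[0,0,0,0,0,0],[0,0,0,0,0,0],[0,0,15,0,0,0],[0,0,30,0,0,0],[0,0,35,0,0,0],[0,0,30,0,0,0],[0,-25,20,0,0,0],[0,-35,0,0,0,0],[0,-35,0,0,0,0],[0,-35,0,0,0,0],[0,-35,0,0,0,0],[0,-35,0,0,0,0],[0,-35,0,0,0,0],[0,-35,0,0,0,0],[-5,-35,0,0,0,0],[-5,-35,0,0,0,0],[0,0,0,0,0,0]]' 1
python3 - <<'E'
from h import *
s=get_state();print(s["eef_pos"],s["tool_rot"],s["gripper_width"])
c=read_camera("wrist");cv2.imwrite("pics/w14.png",c["pixels"])
c=read_camera("scene");cv2.imwrite("pics/s14.png",cv2.resize(c["pixels"][180:360,150:450],None,fx=2.5,fy=2.5))
c=read_camera("top");cv2.imwrite("pics/t14.png",cv2.resize(c["pixels"][130:350,130:400],None,fx=2.5,fy=2.5))
z=world(c)[...,2]
R=np.zeros(z.shape,bool);R[230:345,150:300]=1
for lo,hi,h in((60,85,73),(33,46,39),(20,33,27)):
    m=(R&(z>lo)&(z<hi)).astype(np.uint8);n,l,st,ce=cv2.connectedComponentsWithStats(m)
    for i in range(1,n):
        if st[i,4]>60: print(h,rect(c,l==i,h),np.median(z[l==i]).round(1))
    if h==39: print("strip ends",rect(c,m*0+((m>0)|(R&(z>46))),39))
E
```

```text
clock: 25.65
eef_pos: [458.9, 181.8, 60.1]
tool_rot: [3.137, -0.001, 1.339]
contact_force: [-0.5, -0.6, -0.4]
gripper_width: 0.726
clock: 27.23
eef_pos: [443.5, -173.4, 196.1]
tool_rot: [3.131, 0.003, 1.346]
contact_force: [0.0, 0.5, 0.3]
gripper_width: 0.998
[ 443.51551282 -173.39013153  196.05795709] [3.13140238 0.0034722  1.34630558] 0.998316244226762
73 [458.1, 177.4, 112.2, 61.8, 75.8] 71.3
39 [477.3, 258.0, 33.0, 31.8, 76.1] 37.5
39 [438.8, 108.5, 39.5, 37.6, -13.8] 38.1
strip ends [460.9, 181.4, 189.6, 65.6, 75.9]
27 [493.4, 117.4, 62.8, 40.4, -12.7] 25.8
27 [509.3, 226.7, 42.6, 41.1, -13.1] 25.6
27 [435.3, 244.3, 44.5, 40.6, -12.9] 25.8
27 [399.7, 138.3, 63.9, 40.7, -12.9] 25.8
```

View pics/t14.png

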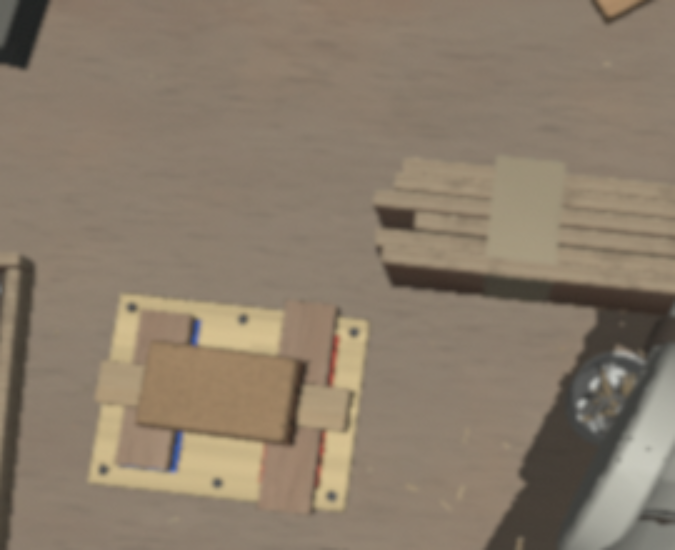

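View pics/s14.png

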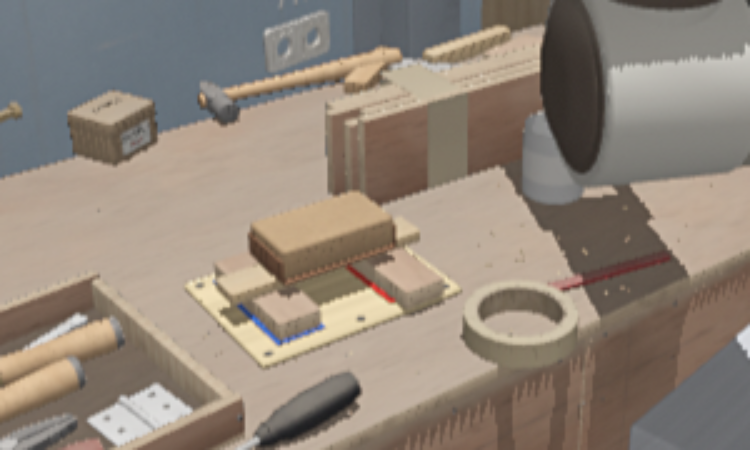

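```bash
python3 -m creep '[[0,-10,20,0,0,0],[0,0,0,0,0,0],[0,0,0,0,0,0],[0,0,0,0,0,0],[0,0,0,0,0,0]]'; python3 - <<'E'
from h import *
c=read_camera("top");z=world(c)[...,2]
R=np.zeros(z.shape,bool);R[230:345,150:300]=1
print(rect(c,R&(z>68)&(z<76),73)); print(np.abs(get_state()["joint_velocities"]).max())
w=world(c)[270:310,355:396].reshape(-1,3);w=w[(w[:,2]>60)&(w[:,2]<85)];print("pot",w.min(0),w.max(0))
print(job_done())
E
```

```text
clock: 27.8
eef_pos: [444.3, -171.2, 214.0]
tool_rot: [3.136, -0.003, 1.359]
contact_force: [-0.2, 0.0, 0.2]
gripper_width: 1.0
[458.6, 178.7, 109.3, 61.6, 75.9]
0.01130412281866474
pot [ 391.01563678 -133.64216963   60.5036901 ] [452.26749685 -75.44383925  76.75666053]
the job is handed in; nothing more can be done
None
```

I placed the long bearer on the red pad, the short bearer on the blue pad, the strip across both and the sanding block on top. I handed the job in at about 28 s, but the system reported no verdict.

My last checks, all from the top camera:

| Item | Offset from target | Angle error | Limits |
|---|---|---|---|
| Long bearer on red pad | about 1 mm | under 1° | 13 mm, 0.15 rad (8.6°) |
| Short bearer on blue pad | about 1 mm | under 1° | 13 mm, 0.15 rad (8.6°) |
| Strip on board | about 1 mm | about 1° | 13 mm, 0.15 rad (8.6°) |
| Block on strip | 3–4 mm along the strip | about 1° | 13 mm, 0.17 rad (9.7°) |

- **Heights:** they read 1–2 mm below nominal, like the bare table does in this camera, so they agree with the target heights. The bearer and strip figures come from just before the last small arm move; I re-measured the block after it.
- **Pot:** it stands where it was. Its left edge and near/far extents agree within 2 mm. Its right edge read about 6 mm in, where the arm covers part of the view.
- **Robot:** the gripper was clear of everything and read no contact force.
- **Disagreements:** the wrist and top cameras differed by up to 5 mm on the starting positions of the bearers and block. They agreed to about 2 mm on the board, so the placings were not affected.

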